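# Load the wet-mount caddy

### The arm

A 6-joint arm with a two-finger parallel gripper is mounted at the origin on a cart in front of the work surface, level with it; the furniture and walls round the work are solid. World frame = base frame: x ahead of the robot, y to its left, z up, the work surface at z = 0. Lengths are in m, angles in rad, forces in N, time in s.
With the tool pointing down it reaches from about 0.35 to 0.975 m from the base axis. Payload 4.9 kg.
Tool frame: the origin (TCP) lies midway between the tips of the shut fingers; the grasp point (between the pads) lies 19 mm behind it (ctrl.tcp_to_grasp is the distance from the TCP to the grasp point, in m); z points along the fingers, y is the line along which they close (so a half turn about z gives the same grasp; the last joint's range is limited). The gripper opens to 85 mm and grips with 20 to 120 N. Pads are 22 mm wide; open, the fingers measure 114 mm over their backs; the gripper's body (76 mm by 85 mm) begins 54 mm behind the grasp point. The pads swing forward as they close: fully open they stand 13 mm farther back than shut.
Start: joints at [1.066, 0.053, 1.613, -0, 1.476, -0.119], TCP at [0.235, 0.579, 0.231] pointing down, gripper open.
Joint ranges: [-3.01, 3.01], [-1.01, 2.22], [0.06, 2.58], [-1.02, 4.17], [0.09, 2.62], [-3.14, 3.14]. Speed limits (rad/s): [2.57, 2.57, 3.14, 3.14, 3.14, 3.14].

### API

Orientations are given as a rotation vector (axis times angle).
In Python, from station import ctrl gives the robot as it stands.
- The arm moves only by the shell command python3 jog.py [FORCE], which reads ROWS from standard input. ROWS is a JSON object with one list for each field, all of the same length, 1 to 20, a row being the entries at one place: jaw (the finger opening in m), sx, sy, sz (the shift in units of 5 mm), wx, wy, wz (a rotation vector in units of 0.25 rad); each row is the pose to reach, as a shift and turn from the pose commanded when the command began, along the tool's axes at that moment; what a row does not reach only later rows make up. A row lasts 1/12 s, in which the tool goes at most 0.0417 m and 0.125 rad, less where a joint would pass 70% of its speed; a pose out of reach is approached as far as the arm can. The fingers move at their own pace and stop on an object; FORCE is the grip in N (left out, the last holds). Time passes only in rows, so rows that do not move let the fingers close. It prints the time, the measured TCP pose, the force, the opening and the grip force at its end. Input that does not fit is refused with a message, and nothing moves.
- ctrl.get_obs(): the state, without advancing time (a new reading comes with each control period).
- ctrl.get_image(name): name is "side" or "top" or "wrist"; returns the picture (480x640x3 uint8, red, green, blue); there is no depth.
- ctrl.camera_params(name): a dict with "fx", "fy", "cx", "cy" (pixels), "T" (4x4, takes a point from camera to world coordinates); the wrist camera has in their place "tool_from_camera" (4x4, takes a point from camera to tool coordinates, whose origin is the TCP and whose axes are the flange's). Camera axes: x right, y down, z forward; pixel columns grow to the right and rows downward; lengths in m; the calibration is good to about 2 mm. A picture is of the moment at which its call begins: read the wrist's pose just before it. camera_params takes no time and is no camera call.
- ctrl.finish_job(): hands the job in; it is judged then, once.
The state is a dict: "t": time; "q": joint angles; "dq": joint speeds; "effort": joint torques, N m; "tool_pos": TCP position; "tool_rot": TCP orientation; "contact_force": force on the tool from outside, world axes, zero at the start; "wrist_torque": the same for the moment, N m; "opening": finger opening in m; "grip_force": force on a finger pad.
Only numpy, scipy, OpenCV 4.12 (cv2) and the standard library are available. Lean on these libraries where they do the work, as an engineer would, in place of code of your own. Each camera call takes 0.05 s, during which the arm holds its last target. There are 200 camera calls.

### The job

Set up the caddy for an unstained wet mount: from the front of the bench gather the large white dropper bottle, the small white dropper bottle, the short filled specimen pot and the cover-slip box, and set each one in its own holder in the caddy, upright and fully down: the small bottle in the smallest round well, the large bottle in the middle-sized one, the pot in the widest and the box in the square recess. Set them down rather than letting them fall, keep them upright on the way, and leave the brown stain bottle and the tall empty pot standing where they are.

Things in the scene. Friction and masses are not known exactly. Their poses are not given: they have to be found in the camera images.
- oil_bottle: the SMALL white dropper bottle, to go into the caddy: body 27 mm across and 42 mm high, stepping in to a collar 17 mm across and a dropper bulb 14 mm across, 83 mm high in all, 55 g (+-40 %). Stands upright; origin at the centre of its underside, z up.
- saline_bottle: the LARGE white dropper bottle on the open front half of the bench (not the like one back by the wall and wash bottle), to go into the caddy: body 36 mm across and 59 mm high, collar 23 mm and bulb 14 mm across, 99 mm high in all, 55 g (+-40 %). Stands upright; origin at the centre of its underside, z up.
- short_pot: the SHORT specimen pot with a sample in it, to go into the caddy: plastic pot, screwed shut, body 44 mm across at the top and about 39 mm at the foot, white lid 46 mm across, 61 mm high in all, 30 g (+-40 %). Stands upright; origin at the centre of its underside, z up.
- coverslips: small square flat box of cover slips, to go into the caddy: 34 x 34 mm at the lid (32 x 32 mm below), 18 mm high, the lid being the top 6 mm and not coming off, 30 g (+-40 %). Lies flat; origin at the centre of its underside, z up, x and y along its sides.
- brown_bottle: brown glass dropper bottle of stain on the front half of the bench, 33 mm across, 89 mm high; not wanted, to be left standing where it is. Origin at the centre of its underside, z up.
- tall_pot: the TALL empty clear specimen pot with the same white lid, 46 mm across, 87 mm high; not wanted, to be left standing where it is. Origin at the centre of its underside, z up.
- holder_small_round: holder for the small bottle: grey block 74 x 74 x 24 mm, one of four fixed 2 x 2 in any order, 76 mm apart, in the white caddy (fixed, 164 mm square, 29 mm high). Origin: centre of its underside, 8 mm above the worktop; z up, x and y along its sides. In its middle a round well, 42 mm across, 18 mm deep (floor 6 mm above the origin), mouth bevelled by 2 mm.
- holder_medium_round: holder for the large bottle: grey block 74 x 74 x 24 mm, one of four fixed 2 x 2 in any order, 76 mm apart, in the white caddy (fixed, 164 mm square, 29 mm high). Origin: centre of its underside, 8 mm above the worktop; z up, x and y along its sides. In its middle a round well, 51 mm across, 18 mm deep (floor 6 mm above the origin), mouth bevelled by 2 mm.
- holder_large_round: holder for the short pot: grey block 74 x 74 x 24 mm, one of four fixed 2 x 2 in any order, 76 mm apart, in the white caddy (fixed, 164 mm square, 29 mm high). Origin: centre of its underside, 8 mm above the worktop; z up, x and y along its sides. In its middle a round well, 59 mm across, 18 mm deep (floor 6 mm above the origin), mouth bevelled by 2 mm.
- holder_square: holder for the cover-slip box: grey block 74 x 74 x 24 mm, one of four fixed 2 x 2 in any order, 76 mm apart, in the white caddy (fixed, 164 mm square, 29 mm high). Origin: centre of its underside, 8 mm above the worktop; z up, x and y along its sides. In its middle a square recess, 50 x 50 mm, 7 mm deep (floor 17 mm above the origin), sides along x and y, mouth bevelled by 2 mm.

How it is judged:
At the end, for the whole second after the job is handed in: Each of the four stands released and at rest in the holder cut for it: centre within 14 mm of the holder's centre, underside within 3 mm of the well's floor, within 0.12 rad of upright. The brown bottle and the tall pot stand upright within 25 mm of where they began (horizontal distance between oil_bottle and holder_small_round below 0.014 m and z of oil_bottle in the frame of holder_small_round between 0.002 and 0.009 m and angle between each of oil_bottle, saline_bottle, short_pot, coverslips, brown_bottle, tall_pot's own z axis and vertical below 0.12 rad and linear speed of each of oil_bottle, saline_bottle, short_pot, coverslips below 0.02 m/s and horizontal distance between saline_bottle and holder_medium_round below 0.014 m and z of saline_bottle in the frame of holder_medium_round between 0.002 and 0.009 m and horizontal distance between short_pot and holder_large_round below 0.014 m and z of short_pot in the frame of holder_large_round between 0.002 and 0.009 m and horizontal distance between coverslips and holder_square below 0.014 m and z of coverslips in the frame of holder_square between 0.013 and 0.02 m and distance of each of brown_bottle, tall_pot from where it was at the start of the episode below 0.025 m); the robot touches nothing.
It fails at once if one of the things is tipped by more than 40 degrees (angle between any of oil_bottle, saline_bottle, short_pot, coverslips, brown_bottle, tall_pot's own z axis and vertical above 0.7 rad).
It fails at once if one of the four things is let fall (faster than 0.6 m/s with no finger on it, a drop of about 2 cm) ((linear speed of oil_bottle above 0.6 m/s and contact force between the fingers and oil_bottle below 0.01 N) or (linear speed of saline_bottle above 0.6 m/s and contact force between the fingers and saline_bottle below 0.01 N) or (linear speed of short_pot above 0.6 m/s and contact force between the fingers and short_pot below 0.01 N) or (linear speed of coverslips above 0.6 m/s and contact force between the fingers and coverslips below 0.01 N)).
It fails at once if the brown bottle or the tall empty pot is shifted by more than 4 cm (distance of any of brown_bottle, tall_pot from where it was at the start of the episode above 0.04 m).
It also fails if it takes over 115 s, if anything falls off the work surface, if the arm or the gripper's body presses on something with over 40 N, if the wrist force passes 120 N, or if a joint passes its speed limit or range.

## Working session

There is one attempt and no reset: what is moved stays moved. The work goes in short steps, Python scripts to look and compute and a shell command to move; the robot and the scene stay as the last step left them, time stands still between calls to the robot, and variables do not carry over. Pictures are saved under pics/ and viewed, at most 14 in all, crops included, and the job is handed in when it is done.

```bash
ls; mkdir -p pics; python3 - <<'E'
from station import ctrl
import cv2,numpy as np
print(ctrl.get_obs())
for n in("top","side","wrist"):
    p=ctrl.camera_params(n);print(n,{k:np.round(v,4).tolist() for k,v in p.items()})
    cv2.imwrite(f"pics/{n}0.png",ctrl.get_image(n)[:,:,::-1])
E
```

```text
jog.py
pics
station.py
{'t': 0.0, 'q': array([ 1.06596978e+00,  5.33800711e-02,  1.61423476e+00,  1.91650568e-05,
        1.47600767e+00, -1.19011175e-01]), 'dq': array([ 2.04553121e-04,  4.99315295e-04,  2.09657942e-03, -7.79410669e-05,
        1.32294680e-03, -5.22522114e-04]), 'effort': array([-1.28703359e-03, -3.93697321e+01, -3.70162833e+01, -3.27563002e-04,
        7.17864779e-03,  2.07485527e-06]), 'tool_pos': array([0.23490592, 0.57852878, 0.23008402]), 'tool_rot': array([-6.02165217e-01, -3.08268789e+00,  3.02480607e-03]), 'contact_force': array([ 0.21391281, -0.15235875, -0.03158195]), 'wrist_torque': array([-0.01678547,  0.06481023,  0.00547677]), 'grip_force': 0.0, 'opening': 0.08517351943095934}
top {'fx': 460.373, 'fy': 460.373, 'cx': 320.4825, 'cy': 246.3796, 'T': [[0.0275, -0.9966, 0.0781, 0.4496], [-0.9996, -0.0275, 0.0007, 0.0015], [0.0014, -0.0781, -0.9969, 0.9552], [0.0, 0.0, 0.0, 1.0]]}
side {'fx': 554.2303, 'fy': 554.2303, 'cx': 329.8075, 'cy': 242.2404, 'T': [[0.9991, 0.0322, -0.0259, 0.5706], [0.0386, -0.5044, 0.8626, -1.1175], [0.0147, -0.8629, -0.5052, 0.7101], [0.0, 0.0, 0.0, 1.0]]}
wrist {'fx': 347.8704, 'fy': 347.8704, 'cx': 321.5579, 'cy': 237.2859, 'tool_from_camera': [[0.0009, -0.962, -0.273, 0.0689], [1.0, 0.0004, 0.0017, 0.0003], [-0.0015, -0.273, 0.962, -0.1424], [0.0, 0.0, 0.0, 1.0]]}
```

View pics/top0.png

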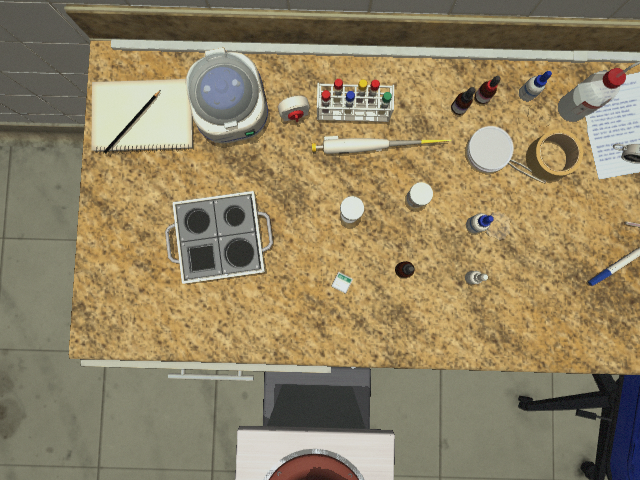

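View pics/side0.png

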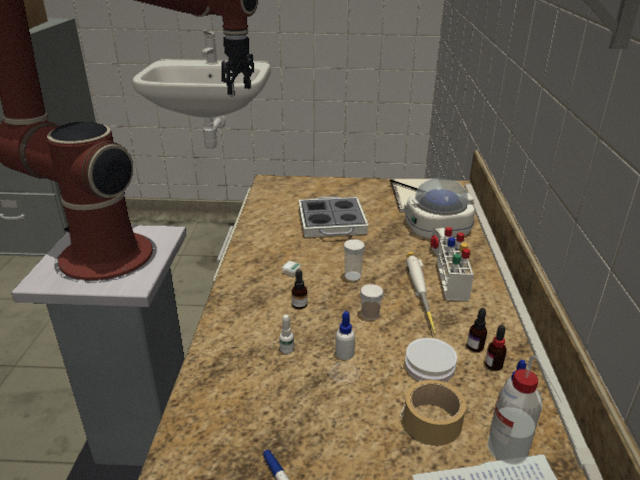

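The top view shows the caddy (square recess 202,258; wells 198,221, 235,216, 239,253), the box (342,282), tall pot (352,209), short pot (421,194), brown bottle (405,269), large bottle (481,223) and small bottle (477,278). In the side view the short pot is at (371,302), the large bottle (346,335) and the small one (287,335).

```bash
python3 - <<'E'
import cv2,numpy as np
t=cv2.imread('pics/top0.png');s=cv2.imread('pics/side0.png')
R=lambda im,x0,y0,x1,y1,w,h:cv2.resize(im[y0:y1,x0:x1],(w,h),interpolation=cv2.INTER_CUBIC)
a=R(t,160,180,280,300,400,400);b=R(t,330,175,500,295,400,282)
c=R(s,260,180,400,360,400,514)
o=np.zeros((600,800,3),np.uint8);o[:282,400:800]=b;o[:400,:400]=a
cv2.imwrite('pics/z1.png',o);cv2.imwrite('pics/z2.png',R(s,260,180,400,360,467,600))
E
```

```text
(no output)
```

View pics/z1.png

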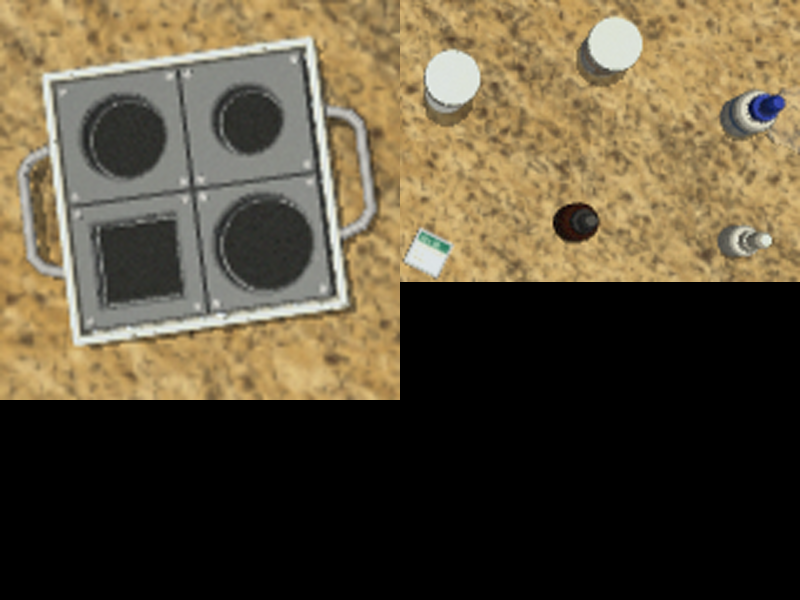

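View pics/z2.png

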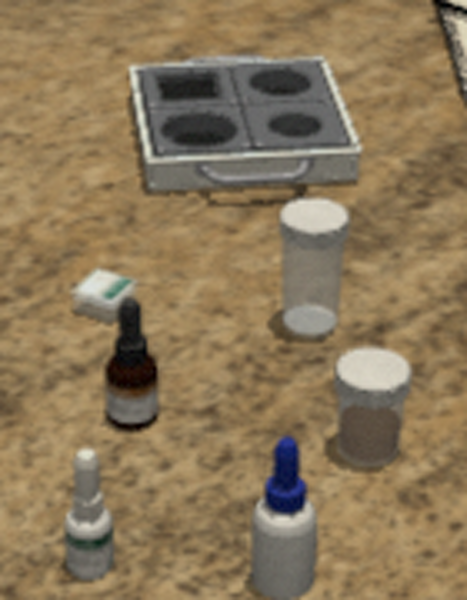

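The zooms confirm it: medium well upper left, small upper right, square lower left, large lower right. The caddy rim corners are readable, and so are the lids and bulb tips.

```bash
cat > h.py <<'E'
from station import ctrl
import numpy as np, cv2
from scipy.spatial.transform import Rotation as Ro
def ray(n,u,v):
    p=ctrl.camera_params(n);T=np.array(p['T'])
    d=T[:3,:3]@[(u-p['cx'])/p['fx'],(v-p['cy'])/p['fy'],1];return T[:3,3],d
def onz(n,u,v,z):
    o,d=ray(n,u,v);return o+d*(z-o[2])/d[2]
def rel(targets):
    """targets: (x,y,z) TCP points -> shift in current tool axes"""
    s=ctrl.get_obs();R=Ro.from_rotvec(s['tool_rot'])
    for t in targets: print('rel',np.round(R.inv().apply(np.array(t)-s['tool_pos']),4))
E
python3 - <<'E'
from h import *
o=lambda x,y:(160+x*.3-.35,180+y*.3-.35)
C=np.array([onz('top',*o(*p),.029)[:2] for p in[(44,74),(312,40),(349,305),(77,345)]])
print('caddy',C.round(4),'c',C.mean(0),[np.linalg.norm(C[i]-C[i-1]) for i in range(4)])
for n,p,z in[('med',(125,136),.032),('small',(249,120),.032),('sq',(139,260),.032),('large',(265,243),.032)]:
    print(n,onz('top',*o(*p),z))
k=1/2.353;kw=140/467
for n,a,z,b in[('saline',(773,102),.096,(288,445)),('oil',(765,240),.080,(86,456)),('brown',(588,220),.087,(129,304)),('short',(614,45),.061,(373,370)),('tall',(452,78),.087,(315,216)),('box',(429,252),.018,(104,286))]:
    print(n,onz('top',330+(a[0]-400)*k-.3,175+a[1]*k-.3,z),onz('side',260+b[0]*kw-.35,180+b[1]*kw-.35,z))
for p in [(418,228),(452,243),(441,277),(405,262)]: print(onz('top',330+(p[0]-400)*k-.3,175+p[1]*k-.3,.018))
s=ctrl.get_obs();print(Ro.from_rotvec(s['tool_rot']).as_matrix().round(3),ctrl.tcp_to_grasp)
E
python3 - <<'E'
from h import *
kw=140/467
for n,b in[('med',(281,82)),('small',(296,124)),('sq',(188,85)),('large',(200,129))]:
    print(n,onz('side',260+b[0]*kw-.35,180+b[1]*kw-.35,.032))
C=np.array([onz('side',260+b[0]*kw-.35,180+b[1]*kw-.35,.029)[:2] for b in[(130,66),(322,60),(358,152),(149,161)]]);print(C,C.mean(0))
rel([(.5785,-.3155,.2),(.5785,-.3155,.030)])
E
```

```text
med [0.56639377 0.24906151 0.032     ]
small [0.57945229 0.17557131 0.032     ]
sq [0.49038537 0.23835159 0.032     ]
large [0.50438672 0.16214    0.032     ]
[[0.43938983 0.27656445]
 [0.60036107 0.29926871]
 [0.62772258 0.1380569 ]
 [0.46816823 0.11323016]] [0.53391043 0.20678005]
rel [-0.6548 -0.6991  0.0313]
rel [-0.6548 -0.6988  0.2013]
```

Units first: shifts go in units of 5 mm and turns go in units of 0.25 rad. So 0.03 m is 6, -0.699 m is -139.8.

```bash
R='-'; echo '{"jaw":[0.085,0.085,0.085,0.085,0.085,0.085,0.085,0.085,0.085,0.085,0.085,0.085,0.085,0.085,0.085,0.085,0.085,0.085,0.085,0.085],"sx":[-131,-131,-131,-131,-131,-131,-131,-131,-131,-131,-131,-131,-131,-131,-131,-131,-131,-131,-131,-131],"sy":[-139.8,-139.8,-139.8,-139.8,-139.8,-139.8,-139.8,-139.8,-139.8,-139.8,-139.8,-139.8,-139.8,-139.8,-139.8,-139.8,-139.8,-139.8,-139.8,-139.8],"sz":[6,6,6,6,6,6,6,6,6,6,6,6,6,6,6,6,6,6,6,6],"wx":[0,0,0,0,0,0,0,0,0,0,0,0,0,0,0,0,0,0,0,0],"wy":[0,0,0,0,0,0,0,0,0,0,0,0,0,0,0,0,0,0,0,0],"wz":[0,0,0,0,0,0,0,0,0,0,0,0,0,0,0,0,0,0,0,0]}' | python3 jog.py 30; python3 - <<'E'
from h import *
rel([(.5785,-.3155,.2)])
E
```

```text
t: 1.82
tool_pos: [0.5342, -0.2005, 0.2047]
tool_rot: [-0.603, -3.083, -0.0]
contact_force: [0.2, 0.7, -0.3]
opening: 0.0849
grip_force: 0.0
rel [-0.0843 -0.0899  0.0046]
```

Converted, -0.09 m is -18, -0.084 m is -16.8.

```bash
echo '{"jaw":[0.085,0.085,0.085,0.085,0.085,0.085],"sx":[-16.8,-16.8,-16.8,-16.8,-16.8,-16.8],"sy":[-18,-18,-18,-18,-18,-18],"sz":[1,1,1,1,1,1],"wx":[0,0,0,0,0,0],"wy":[0,0,0,0,0,0],"wz":[0,0,0,0,0,0]}' | python3 jog.py; python3 - <<'E'
from h import *
s=ctrl.get_obs();cv2.imwrite('pics/w1.png',ctrl.get_image('wrist')[:,:,::-1])
p=ctrl.camera_params('wrist');R=Ro.from_rotvec(s['tool_rot']).as_matrix();T=np.eye(4);T[:3,:3]=R;T[:3,3]=s['tool_pos']
T=T@np.array(p['tool_from_camera'])
def proj(P):
    c=T[:3,:3].T@(np.array(P)-T[:3,3]);return (c[0]/c[2]*p['fx']+p['cx'],c[1]/c[2]*p['fy']+p['cy'])
print(proj((.5785,-.3155,.099)),proj((.5785,-.3155,0)),proj((.468,-.313,.083)))
rel([(.5785,-.3155,.03)])
E
```

```text
t: 2.32
tool_pos: [0.5778, -0.3131, 0.1995]
tool_rot: [-0.603, -3.082, -0.002]
contact_force: [0.0, -0.3, 0.0]
opening: 0.0852
grip_force: 0.0
(np.float64(317.69692667142107), np.float64(239.5454033782231)) (np.float64(318.5363869729495), np.float64(212.0680912483875)) (np.float64(260.64125960579776), np.float64(89.35361120199386))
rel [-0.0019 -0.0027  0.17  ]
```

View pics/w1.png

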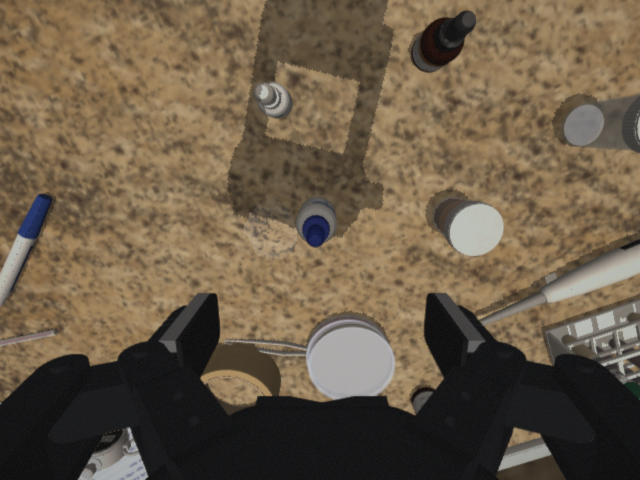

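The wrist view shows the large bottle's tip at (316,233), within 5 px of where I predicted, and the small one's at (265,91). I'll descend and grip.

Converted, 0.17 m is 34, -0.003 m is -0.6.

```bash
echo '{"jaw":[0.085,0.085,0.085,0.085,0.085,0.085,0.036,0.03,0.03,0.03,0.03,0.03,0.03,0.03],"sx":[0,0,0,0,0,0,0,0,0,0,0,0,0,0],"sy":[-0.6,-0.6,-0.6,-0.6,-0.6,-0.6,-0.6,-0.6,-0.6,-0.6,-0.6,-0.6,-0.6,-0.6],"sz":[8,16,24,30,34,34,34,34,34,34,34,34,34,34],"wx":[0,0,0,0,0,0,0,0,0,0,0,0,0,0],"wy":[0,0,0,0,0,0,0,0,0,0,0,0,0,0],"wz":[0,0,0,0,0,0,0,0,0,0,0,0,0,0]}' | python3 jog.py 30
```

```text
t: 3.53
tool_pos: [0.5776, -0.3164, 0.0315]
tool_rot: [0.602, 3.082, -0.0]
contact_force: [-0.7, 1.1, 6.1]
opening: 0.0345
grip_force: 30.1
```

```bash
echo '{"jaw":[0.03,0.03,0.03,0.03,0.03,0.03],"sx":[0,0,0,0,0,0],"sy":[0,0,0,0,0,0],"sz":[-4,-12,-20,-28,-28,-28],"wx":[0,0,0,0,0,0],"wy":[0,0,0,0,0,0],"wz":[0,0,0,0,0,0]}' | python3 jog.py; python3 - <<'E'
from h import *
rel([(.567,.251,.17)])
E
```

```text
t: 4.03
tool_pos: [0.5787, -0.3175, 0.1743]
tool_rot: [0.601, 3.077, -0.005]
contact_force: [-0.3, 0.1, -0.3]
opening: 0.0341
grip_force: 30.4
rel [0.2248 0.5223 0.0018]
```

```bash
echo '{"jaw":[0.03,0.03,0.03,0.03,0.03,0.03,0.03,0.03,0.03,0.03,0.03,0.03,0.03,0.03,0.03,0.03,0.03,0.03],"sx":[45,45,45,45,45,45,45,45,45,45,45,45,45,45,45,45,45,45],"sy":[104.4,104.4,104.4,104.4,104.4,104.4,104.4,104.4,104.4,104.4,104.4,104.4,104.4,104.4,104.4,104.4,104.4,104.4],"sz":[0,0,0,0,0,0,0,0,0,0,0,0,0,0,0,0,0,0],"wx":[0,0,0,0,0,0,0,0,0,0,0,0,0,0,0,0,0,0],"wy":[0,0,0,0,0,0,0,0,0,0,0,0,0,0,0,0,0,0],"wz":[0,0,0,0,0,0,0,0,0,0,0,0,0,0,0,0,0,0]}' | python3 jog.py; cat >> h.py <<'E'
def wrist(name,pts=()):
    s=ctrl.get_obs();im=ctrl.get_image('wrist')[:,:,::-1].copy()
    p=ctrl.camera_params('wrist');T=np.eye(4);T[:3,:3]=Ro.from_rotvec(s['tool_rot']).as_matrix();T[:3,3]=s['tool_pos'];T=T@np.array(p['tool_from_camera'])
    for P in pts:
        c=T[:3,:3].T@(np.array(P)-T[:3,3]);uv=(int(c[0]/c[2]*p['fx']+p['cx']),int(c[1]/c[2]*p['fy']+p['cy']))
        cv2.drawMarker(im,uv,(0,0,255),cv2.MARKER_CROSS,12,1)
    cv2.imwrite(f'pics/{name}.png',im)
E
python3 - <<'E'
from h import *
wrist('w2',[(.567,.251,.032),(.5795,.1768,.032),(.4915,.2395,.032),(.5045,.164,.032)])
rel([(.567,.251,.046)])
E
```

```text
t: 5.53
tool_pos: [0.5645, 0.2508, 0.1688]
tool_rot: [-0.604, -3.081, 0.002]
contact_force: [1.0, -0.1, -0.4]
opening: 0.0344
grip_force: 30.5
rel [-0.0021  0.0012  0.1233]
```

View pics/w2.png

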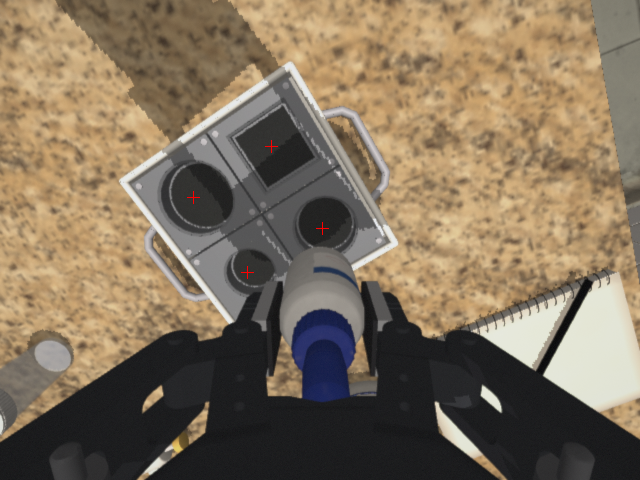

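The picture shows the bottle held upright. The wells sit about 3 px right and up of my marks: large (197,196), square (273,146), medium (326,223), small (251,268). That is roughly a 2 mm correction.

Converted, 0.123 m is 24.6, 0.121 m is 24.2.

```bash
echo '{"jaw":[0.03,0.03,0.03,0.03,0.03,0.03,0.03,0.03,0.03,0.03],"sx":[-0.4,-0.4,-0.4,-0.4,-0.4,-0.4,-0.4,-0.4,-0.4,-0.4],"sy":[0.6,0.6,0.6,0.6,0.6,0.6,0.6,0.6,0.6,0.6],"sz":[0,8,15,20,22.4,23.6,24.2,24.6,24.6,24.6],"wx":[0,0,0,0,0,0,0,0,0,0],"wy":[0,0,0,0,0,0,0,0,0,0],"wz":[0,0,0,0,0,0,0,0,0,0]}' | python3 jog.py
```

```text
t: 6.42
tool_pos: [0.5693, 0.2546, 0.0492]
tool_rot: [0.602, 3.081, 0.002]
contact_force: [-0.0, 0.1, 0.4]
opening: 0.0343
grip_force: 30.5
```

Converted, 0.004 m is 0.8, 0.003 m is 0.6.

```bash
echo '{"jaw":[0.03,0.03,0.03,0.03,0.03],"sx":[-0.2,-0.2,-0.2,-0.2,-0.2],"sy":[-0.2,-0.2,-0.2,-0.2,-0.2],"sz":[0.4,0.6,0.8,0.8,0.8],"wx":[0,0,0,0,0],"wy":[0,0,0,0,0],"wz":[0,0,0,0,0]}' | python3 jog.py
```

```text
t: 6.83
tool_pos: [0.5696, 0.2529, 0.0455]
tool_rot: [0.602, 3.081, 0.001]
contact_force: [-2.0, -1.2, 6.5]
opening: 0.0338
grip_force: 31.2
```

Touching the floor (6.5 N). I'll release, retreat and head for the small bottle.

Converted, -0.16 m is -32, -0.14 m is -28.

```bash
echo '{"jaw":[0.045,0.055,0.055,0.055,0.055,0.055,0.055,0.055,0.085,0.085,0.085],"sx":[0,0,0,0,0,0,0,0,0,0,0],"sy":[0,0,0,0,0,0,0,0,0,0,0],"sz":[0,0,0,0,-4,-12,-20,-28,-32,-32,-32],"wx":[0,0,0,0,0,0,0,0,0,0,0],"wy":[0,0,0,0,0,0,0,0,0,0,0],"wz":[0,0,0,0,0,0,0,0,0,0,0]}' | python3 jog.py; python3 - <<'E'
from h import *
wrist('w3')
rel([(.468,-.313,.2)])
E
```

```text
t: 7.75
tool_pos: [0.5693, 0.2532, 0.2051]
tool_rot: [0.602, 3.08, 0.003]
contact_force: [0.5, -1.1, -1.1]
opening: 0.085
grip_force: 0.0
rel [-0.1201 -0.5619  0.0028]
```

View pics/w3.png

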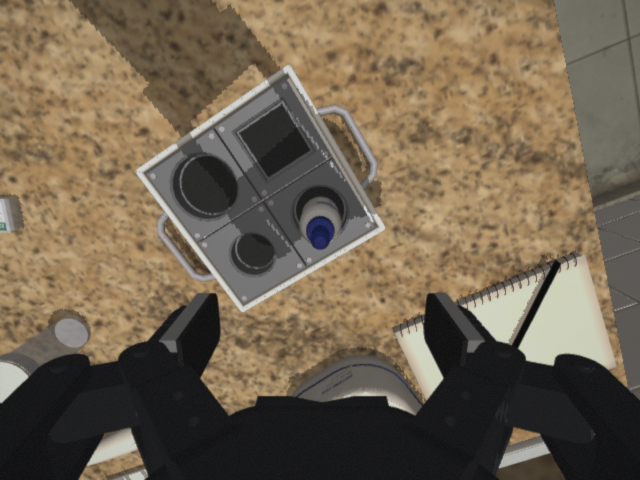

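The large bottle stands in the middle-sized well at (320,220). Next is the small bottle.

Converted, -0.562 m is -112.4, -0.12 m is -24.

```bash
echo '{"jaw":[0.085,0.085,0.085,0.085,0.085,0.085,0.085,0.085,0.085,0.085,0.085,0.085,0.085,0.085,0.085,0.085,0.085,0.085],"sx":[-24,-24,-24,-24,-24,-24,-24,-24,-24,-24,-24,-24,-24,-24,-24,-24,-24,-24],"sy":[-112.4,-112.4,-112.4,-112.4,-112.4,-112.4,-112.4,-112.4,-112.4,-112.4,-112.4,-112.4,-112.4,-112.4,-112.4,-112.4,-112.4,-112.4],"sz":[0,0,0,0,0,0,0,0,0,0,0,0,0,0,0,0,0,0],"wx":[0,0,0,0,0,0,0,0,0,0,0,0,0,0,0,0,0,0],"wy":[0,0,0,0,0,0,0,0,0,0,0,0,0,0,0,0,0,0],"wz":[0,0,0,0,0,0,0,0,0,0,0,0,0,0,0,0,0,0]}' | python3 jog.py; python3 - <<'E'
from h import *
wrist('w4',[(.468,-.313,.083),(.468,-.313,.0),(.451,-.045,.018),(.6288,-.1945,.061)])
rel([(.468,-.313,.021)])
E
```

```text
t: 9.3
tool_pos: [0.468, -0.3114, 0.2017]
tool_rot: [-0.6, -3.082, -0.002]
contact_force: [-0.5, -0.4, 0.8]
opening: 0.0852
grip_force: 0.0
rel [-0.0007 -0.0018  0.1812]
```

View pics/w4.png

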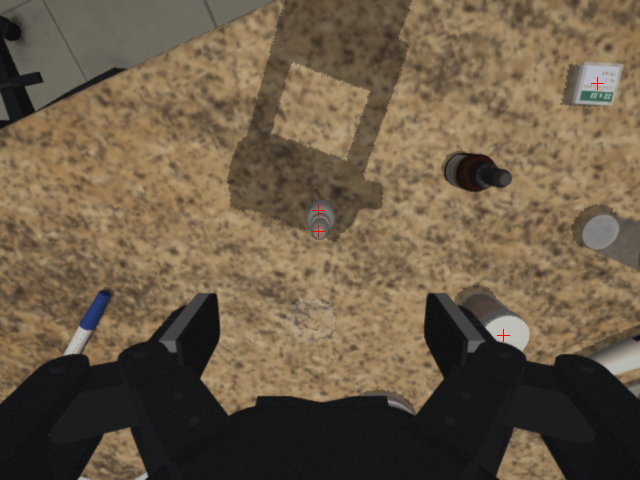

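My marks sit on the small bottle (319,225), the box (598,84) and the short pot's lid (502,331), so the positions are good.

Converted, 0.181 m is 36.2, 0.155 m is 31.

```bash
echo '{"jaw":[0.085,0.085,0.085,0.085,0.085,0.085,0.03,0.02,0.02,0.02,0.02,0.02,0.02,0.02,0.02],"sx":[0,0,0,0,0,0,0,0,0,0,0,0,0,0,0],"sy":[-0.4,-0.4,-0.4,-0.4,-0.4,-0.4,-0.4,-0.4,-0.4,-0.4,-0.4,-0.4,-0.4,-0.4,-0.4],"sz":[8,16,24,31,36.2,36.2,36.2,36.2,36.2,36.2,36.2,36.2,36.2,36.2,36.2],"wx":[0,0,0,0,0,0,0,0,0,0,0,0,0,0,0],"wy":[0,0,0,0,0,0,0,0,0,0,0,0,0,0,0],"wz":[0,0,0,0,0,0,0,0,0,0,0,0,0,0,0]}' | python3 jog.py 30; echo '{"jaw":[0.02,0.02,0.02,0.02,0.02,0.02],"sx":[0,0,0,0,0,0],"sy":[0,0,0,0,0,0],"sz":[-4,-12,-20,-28,-28,-28],"wx":[0,0,0,0,0,0],"wy":[0,0,0,0,0,0],"wz":[0,0,0,0,0,0]}' | python3 jog.py; python3 - <<'E'
from h import *
rel([(.5793,.1785,.16)])
E
```

```text
t: 10.6
tool_pos: [0.4689, -0.3159, 0.0246]
tool_rot: [0.602, 3.08, -0.002]
contact_force: [0.6, 1.6, 7.0]
opening: 0.0247
grip_force: 29.4
t: 11.1
tool_pos: [0.4691, -0.3165, 0.1666]
tool_rot: [0.601, 3.077, -0.006]
contact_force: [-0.1, 0.5, -0.6]
opening: 0.0248
grip_force: 29.8
rel [0.0842 0.5001 0.0046]
```

```bash
echo '{"jaw":[0.02,0.02,0.02,0.02,0.02,0.02,0.02,0.02,0.02,0.02,0.02,0.02,0.02,0.02,0.02,0.02,0.02,0.02],"sx":[16.8,16.8,16.8,16.8,16.8,16.8,16.8,16.8,16.8,16.8,16.8,16.8,16.8,16.8,16.8,16.8,16.8,16.8],"sy":[100,100,100,100,100,100,100,100,100,100,100,100,100,100,100,100,100,100],"sz":[0,0,0,0,0,0,0,0,0,0,0,0,0,0,0,0,0,0],"wx":[0,0,0,0,0,0,0,0,0,0,0,0,0,0,0,0,0,0],"wy":[0,0,0,0,0,0,0,0,0,0,0,0,0,0,0,0,0,0],"wz":[0,0,0,0,0,0,0,0,0,0,0,0,0,0,0,0,0,0]}' | python3 jog.py; python3 - <<'E'
from h import *
wrist('w5',[(.5793,.1785,.032),(.5045,.166,.032),(.4915,.2415,.032)])
rel([(.5793,.1785,.0386)])
E
```

```text
t: 12.6
tool_pos: [0.5776, 0.1786, 0.162]
tool_rot: [-0.605, -3.082, 0.001]
contact_force: [-0.6, 0.3, -0.3]
opening: 0.0247
grip_force: 29.9
rel [-0.0016  0.0004  0.1236]
```

View pics/w5.png

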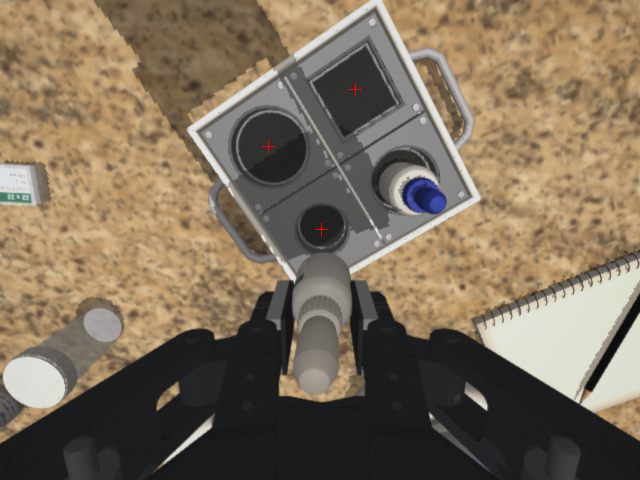

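The bottle is upright in the grip and my marks are centred on the wells at (322,228), (268,146) and (356,89). Lowering.

```bash
echo '{"jaw":[0.02,0.02,0.02,0.02,0.02,0.02,0.02,0.02,0.02,0.02,0.02],"sx":[-0.2,-0.2,-0.2,-0.2,-0.2,-0.2,-0.2,-0.2,-0.2,-0.2,-0.2],"sy":[0,0,0,0,0,0,0,0,0,0,0],"sz":[8,15,20,22.4,23.6,24.2,24.6,25,25.2,25.2,25.2],"wx":[0,0,0,0,0,0,0,0,0,0,0],"wy":[0,0,0,0,0,0,0,0,0,0,0],"wz":[0,0,0,0,0,0,0,0,0,0,0]}' | python3 jog.py
```

```text
t: 13.57
tool_pos: [0.5804, 0.1799, 0.0386]
tool_rot: [0.601, 3.08, 0.002]
contact_force: [-0.4, -1.0, 5.9]
opening: 0.0247
grip_force: 30.5
```

Converted, -0.16 m is -32, -0.14 m is -28.

```bash
echo '{"jaw":[0.035,0.045,0.045,0.045,0.045,0.045,0.045,0.045,0.085,0.085,0.085],"sx":[0,0,0,0,0,0,0,0,0,0,0],"sy":[0,0,0,0,0,0,0,0,0,0,0],"sz":[0,0,0,0,-4,-12,-20,-28,-32,-32,-32],"wx":[0,0,0,0,0,0,0,0,0,0,0],"wy":[0,0,0,0,0,0,0,0,0,0,0],"wz":[0,0,0,0,0,0,0,0,0,0,0]}' | python3 jog.py; python3 - <<'E'
from h import *
rel([(.629,-.1935,.19),(.629,-.1935,.026)])
E
```

```text
t: 14.48
tool_pos: [0.5795, 0.1798, 0.198]
tool_rot: [0.602, 3.08, 0.002]
contact_force: [0.1, -0.2, -0.8]
opening: 0.079
grip_force: 0.0
rel [-0.1863 -0.3273  0.0079]
rel [-0.1859 -0.3276  0.1719]
```

Converted, -0.327 m is -65.4, -0.186 m is -37.2.

```bash
echo '{"jaw":[0.085,0.085,0.085,0.085,0.085,0.085,0.085,0.085,0.085,0.085,0.085,0.085,0.085],"sx":[-37.2,-37.2,-37.2,-37.2,-37.2,-37.2,-37.2,-37.2,-37.2,-37.2,-37.2,-37.2,-37.2],"sy":[-65.4,-65.4,-65.4,-65.4,-65.4,-65.4,-65.4,-65.4,-65.4,-65.4,-65.4,-65.4,-65.4],"sz":[0,0,0,0,0,0,0,0,0,0,0,0,0],"wx":[0,0,0,0,0,0,0,0,0,0,0,0,0],"wy":[0,0,0,0,0,0,0,0,0,0,0,0,0],"wz":[0,0,0,0,0,0,0,0,0,0,0,0,0]}' | python3 jog.py; python3 - <<'E'
from h import *
wrist('w6',[(.629,-.1935,.061)])
rel([(.629,-.1935,.026)])
E
```

```text
t: 15.57
tool_pos: [0.6273, -0.1917, 0.1946]
tool_rot: [-0.6, -3.081, -0.001]
contact_force: [0.1, -0.0, -0.7]
opening: 0.0852
grip_force: 0.0
rel [-0.0024 -0.0013  0.1691]
```

View pics/w6.png

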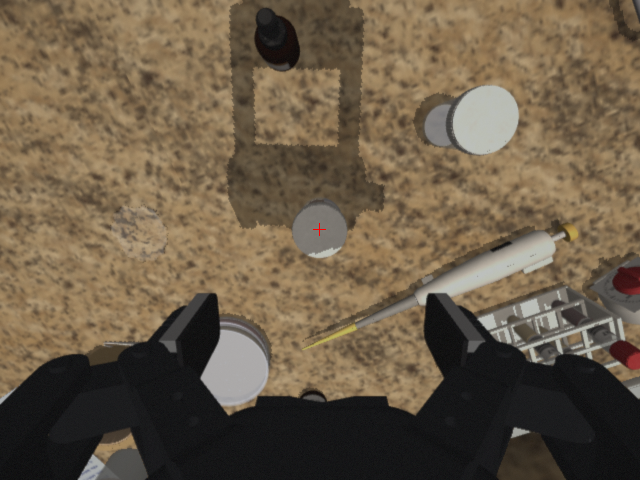

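The mark is on the centre of the short pot's lid at (320,230). Gripping.

```bash
echo '{"jaw":[0.085,0.085,0.085,0.085,0.085,0.085,0.05,0.038,0.038,0.038,0.038,0.038,0.038,0.038],"sx":[-0.2,-0.2,-0.2,-0.2,-0.2,-0.2,-0.2,-0.2,-0.2,-0.2,-0.2,-0.2,-0.2,-0.2],"sy":[-0.2,-0.2,-0.2,-0.2,-0.2,-0.2,-0.2,-0.2,-0.2,-0.2,-0.2,-0.2,-0.2,-0.2],"sz":[8,16,24,30,33.6,33.6,33.6,33.6,33.6,33.6,33.6,33.6,33.6,33.6],"wx":[0,0,0,0,0,0,0,0,0,0,0,0,0,0],"wy":[0,0,0,0,0,0,0,0,0,0,0,0,0,0],"wz":[0,0,0,0,0,0,0,0,0,0,0,0,0,0]}' | python3 jog.py 30; echo '{"jaw":[0.038,0.038,0.038,0.038,0.038,0.038],"sx":[0,0,0,0,0,0],"sy":[0,0,0,0,0,0],"sz":[-4,-12,-20,-28,-28,-28],"wx":[0,0,0,0,0,0],"wy":[0,0,0,0,0,0],"wz":[0,0,0,0,0,0]}' | python3 jog.py; python3 - <<'E'
from h import *
rel([(.5045,.166,.17)])
E
```

```text
t: 16.78
tool_pos: [0.6305, -0.1951, 0.0315]
tool_rot: [0.601, 3.079, -0.001]
contact_force: [-1.3, 1.9, 6.5]
opening: 0.0426
grip_force: 29.6
t: 17.28
tool_pos: [0.631, -0.1958, 0.174]
tool_rot: [0.601, 3.074, -0.003]
contact_force: [0.8, -0.3, -0.8]
opening: 0.0429
grip_force: 30.6
rel [0.2534 0.2876 0.0015]
```

```bash
echo '{"jaw":[0.038,0.038,0.038,0.038,0.038,0.038,0.038,0.038,0.038,0.038,0.038,0.038,0.038,0.038],"sx":[50.6,50.6,50.6,50.6,50.6,50.6,50.6,50.6,50.6,50.6,50.6,50.6,50.6,50.6],"sy":[57.6,57.6,57.6,57.6,57.6,57.6,57.6,57.6,57.6,57.6,57.6,57.6,57.6,57.6],"sz":[0,0,0,0,0,0,0,0,0,0,0,0,0,0],"wx":[0,0,0,0,0,0,0,0,0,0,0,0,0,0],"wy":[0,0,0,0,0,0,0,0,0,0,0,0,0,0],"wz":[0,0,0,0,0,0,0,0,0,0,0,0,0,0]}' | python3 jog.py; python3 - <<'E'
from h import *
wrist('w7',[(.5045,.166,.032),(.4915,.2415,.032)])
rel([(.5045,.166,.0455)])
E
```

```text
t: 18.45
tool_pos: [0.5029, 0.166, 0.1678]
tool_rot: [-0.606, -3.082, 0.001]
contact_force: [1.0, -0.6, -0.1]
opening: 0.0427
grip_force: 30.6
rel [-0.0015  0.0007  0.1224]
```

View pics/w7.png

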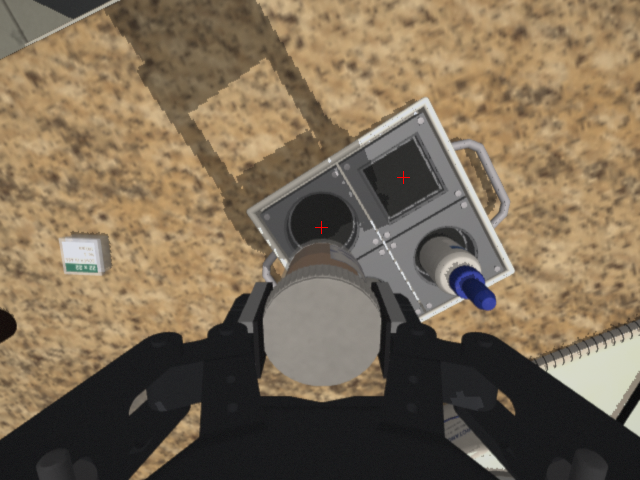

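The pot is held upright and lined up with the large well at (321,226). Lowering.

```bash
echo '{"jaw":[0.038,0.038,0.038,0.038,0.038,0.038,0.038,0.038,0.038,0.038,0.038],"sx":[0,0,0,0,0,0,0,0,0,0,0],"sy":[0,0,0,0,0,0,0,0,0,0,0],"sz":[8,15,20,22.4,23.4,24,24.4,24.8,25,25,25],"wx":[0,0,0,0,0,0,0,0,0,0,0],"wy":[0,0,0,0,0,0,0,0,0,0,0],"wz":[0,0,0,0,0,0,0,0,0,0,0]}' | python3 jog.py
```

```text
t: 19.42
tool_pos: [0.5041, 0.1677, 0.0455]
tool_rot: [0.601, 3.08, 0.002]
contact_force: [-1.0, -0.5, 5.6]
opening: 0.0425
grip_force: 30.8
```

```bash
echo '{"jaw":[0.05,0.06,0.06,0.06,0.06,0.06,0.06,0.06,0.085,0.085,0.085],"sx":[0,0,0,0,0,0,0,0,0,0,0],"sy":[0,0,0,0,0,0,0,0,0,0,0],"sz":[0,0,0,0,-4,-12,-20,-28,-30,-30,-30],"wx":[0,0,0,0,0,0,0,0,0,0,0],"wy":[0,0,0,0,0,0,0,0,0,0,0],"wz":[0,0,0,0,0,0,0,0,0,0,0]}' | python3 jog.py; python3 - <<'E'
from h import *
rel([(.451,-.0445,.19)])
E
```

```text
t: 20.33
tool_pos: [0.5025, 0.1674, 0.1932]
tool_rot: [0.602, 3.083, 0.0]
contact_force: [-0.8, 0.2, 0.1]
opening: 0.0845
grip_force: 0.0
rel [-0.032  -0.2158  0.0032]
```

```bash
echo '{"jaw":[0.085,0.085,0.085,0.085,0.085,0.085,0.085,0.085,0.085],"sx":[-6.4,-6.4,-6.4,-6.4,-6.4,-6.4,-6.4,-6.4,-6.4],"sy":[-43.2,-43.2,-43.2,-43.2,-43.2,-43.2,-43.2,-43.2,-43.2],"sz":[0,0,0,0,0,0,0,0,0],"wx":[0,0,0,0,0,0,0,0,0],"wy":[0,0,0,0,0,0,0,0,0],"wz":[0,0,0,0,0,0,0,0,0]}' | python3 jog.py; python3 - <<'E'
from h import *
wrist('w8',[(.451,-.0445,.018)])
rel([(.451,-.0445,.009)])
E
```

```text
t: 21.08
tool_pos: [0.4503, -0.0437, 0.1916]
tool_rot: [-0.6, -3.081, -0.001]
contact_force: [0.0, 0.3, 0.3]
opening: 0.0848
grip_force: 0.0
rel [-0.0012 -0.0008  0.183 ]
```

View pics/w8.png

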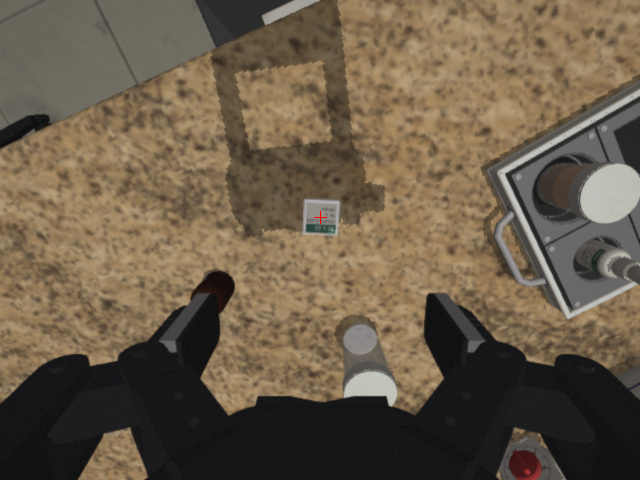

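The mark is on the box at (321,217), and the box is nearly aligned with the fingers.

```bash
echo '{"jaw":[0.085,0.085,0.085,0.085,0.085,0.085,0.085,0.05,0.03,0.028,0.028,0.028,0.028,0.028,0.028],"sx":[-0.2,-0.2,-0.2,-0.2,-0.2,-0.2,-0.2,-0.2,-0.2,-0.2,-0.2,-0.2,-0.2,-0.2,-0.2],"sy":[0,0,0,0,0,0,0,0,0,0,0,0,0,0,0],"sz":[8,16,24,30,35,37.4,37.4,37.4,37.4,37.4,37.4,37.4,37.4,37.4,37.4],"wx":[0,0,0,0,0,0,0,0,0,0,0,0,0,0,0],"wy":[0,0,0,0,0,0,0,0,0,0,0,0,0,0,0],"wz":[0,0,0,0,0,0,0,0,0,0,0,0,0,0,0]}' | python3 jog.py 30; echo '{"jaw":[0.028,0.028,0.028,0.028,0.028,0.028,0.028],"sx":[0,0,0,0,0,0,0],"sy":[0,0,0,0,0,0,0],"sz":[-2,-8,-16,-24,-32,-32,-32],"wx":[0,0,0,0,0,0,0],"wy":[0,0,0,0,0,0,0],"wz":[0,0,0,0,0,0,0]}' | python3 jog.py; python3 - <<'E'
from h import *
rel([(.4915,.2415,.16)])
E
```

```text
t: 22.38
tool_pos: [0.4532, -0.0453, 0.0079]
tool_rot: [0.602, 3.08, 0.0]
contact_force: [-1.0, 1.3, 6.6]
opening: 0.0329
grip_force: 29.9
t: 22.97
tool_pos: [0.4538, -0.0457, 0.1705]
tool_rot: [0.601, 3.076, -0.001]
contact_force: [-0.5, -0.2, -1.2]
opening: 0.0329
grip_force: 29.8
rel [0.0732 0.2803 0.0101]
```

Converted, 0.28 m is 56, 0.073 m is 14.6, -0.55 rad is -2.2.

```bash
echo '{"jaw":[0.028,0.028,0.028,0.028,0.028,0.028,0.028,0.028,0.028,0.028,0.028,0.028],"sx":[14.6,14.6,14.6,14.6,14.6,14.6,14.6,14.6,14.6,14.6,14.6,14.6],"sy":[56,56,56,56,56,56,56,56,56,56,56,56],"sz":[0,0,0,0,0,0,0,0,0,0,0,0],"wx":[0,0,0,0,0,0,0,0,0,0,0,0],"wy":[0,0,0,0,0,0,0,0,0,0,0,0],"wz":[-0.4,-0.8,-1.2,-1.6,-2,-2.2,-2.2,-2.2,-2.2,-2.2,-2.2,-2.2]}' | python3 jog.py; python3 - <<'E'
from h import *
wrist('w9',[(.4915,.2415,.032)])
rel([(.4915,.2415,.033)])
E
```

```text
t: 23.97
tool_pos: [0.4893, 0.2405, 0.1657]
tool_rot: [0.255, -3.13, 0.001]
contact_force: [0.3, -0.6, -0.1]
opening: 0.0328
grip_force: 29.9
rel [-0.0023  0.0007  0.133 ]
```

View pics/w9.png

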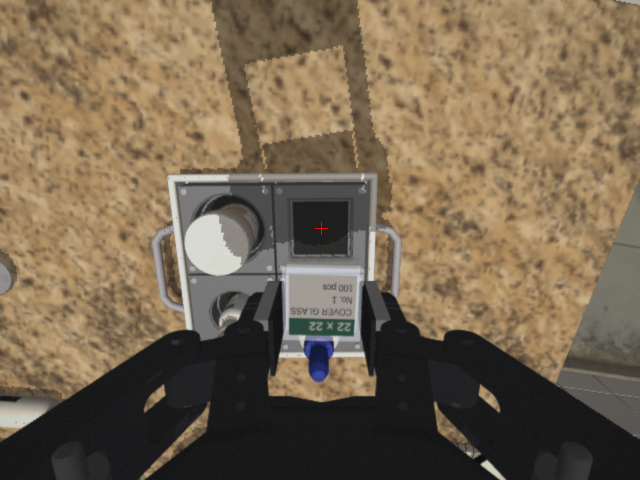

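The box is square to its recess, which is centred at (321,228). The other three stand in their wells.

```bash
echo '{"jaw":[0.028,0.028,0.028,0.028,0.028,0.028,0.028,0.028,0.028,0.028,0.028],"sx":[0,0,0,0,0,0,0,0,0,0,0],"sy":[0,0,0,0,0,0,0,0,0,0,0],"sz":[8,16,22,24.4,25.6,26.2,26.6,27,27.2,27.2,27.2],"wx":[0,0,0,0,0,0,0,0,0,0,0],"wy":[0,0,0,0,0,0,0,0,0,0,0],"wz":[0,0,0,0,0,0,0,0,0,0,0]}' | python3 jog.py
```

```text
t: 24.93
tool_pos: [0.4913, 0.2423, 0.0329]
tool_rot: [-0.258, 3.127, 0.001]
contact_force: [-1.1, -1.2, 6.2]
opening: 0.033
grip_force: 30.4
```

Contact is at the expected height. I'll release and retreat clear.

Converted, -0.17 m is -34, -0.14 m is -28.

```bash
echo '{"jaw":[0.04,0.046,0.046,0.046,0.046,0.046,0.046,0.046,0.046,0.046,0.046,0.046],"sx":[0,0,0,0,0,0,0,0,8,16,16,16],"sy":[0,0,0,0,0,0,0,0,0,0,0,0],"sz":[0,0,0,0,-4,-12,-20,-28,-34,-34,-34,-34],"wx":[0,0,0,0,0,0,0,0,0,0,0,0],"wy":[0,0,0,0,0,0,0,0,0,0,0,0],"wz":[0,0,0,0,0,0,0,0,0,0,0,0]}' | python3 jog.py; python3 - <<'E'
from h import *
wrist('w10')
w=cv2.imread('pics/w10.png');s=ctrl.get_image('side')[:,:,::-1]
o=np.zeros((450,800,3),np.uint8);o[:300,:400]=cv2.resize(w,(400,300));o[:,400:]=cv2.resize(s[170:350,255:415],(400,450))
cv2.imwrite('pics/end.png',o)
E
```

```text
t: 25.93
tool_pos: [0.4091, 0.2287, 0.2006]
tool_rot: [-0.259, 3.129, 0.001]
contact_force: [0.6, -0.4, 0.2]
opening: 0.0459
grip_force: 0.0
```

View pics/end.png

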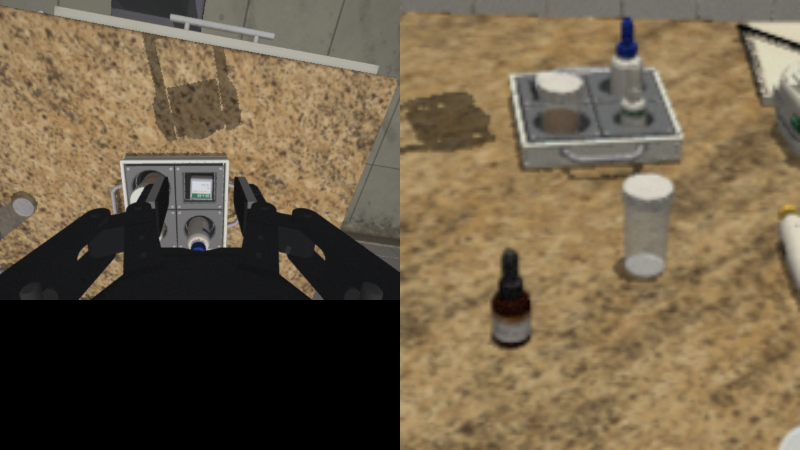

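The box lies in its recess at (200,187), the two bottles and the pot stand in their wells, and the brown bottle and tall pot are untouched.

```bash
python3 -c "
from station import ctrl
print(ctrl.finish_job())"
```

```text
the job is handed in; nothing more can be done
None
```

The job is handed in at about 26 s on the robot's clock: in the last pictures all four items stood upright in their own holders and the brown bottle and tall pot looked undisturbed; no verdict came back.

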